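Roll the sample tube into its V-rest

ROBOT

A 6-joint arm with a two-finger parallel gripper is mounted at the origin on the work surface. World frame = base frame: x ahead of the robot, y to its left, z up, the work surface at z = 0. Lengths are in mm, angles in rad, forces in N, time in s.
With the tool pointing down it reaches from about 400 to 925 mm from the base axis. Payload 12.5 kg.
Tool frame: the origin (TCP) lies on the mounting face of the last link; the fingertips stand 190 mm ahead of it and the grasp point (between the pads) lies 171 mm ahead of it (env.grasp_offset is the distance from the TCP to the grasp point, in mm); z points along the fingers, y is the direction in which the jaws open and shut (so a half turn about z gives the same grasp; the last joint's range is limited). The gripper opens to 95 mm and grips with 3 to 60 N. Pads are 20 mm wide; open, the fingers measure 119 mm over their backs; the gripper's body (75 mm by 180 mm) begins 59 mm behind the grasp point.
Start: joints at [-1.406, 0.491, 1.559, -0, 1.092, -0.106], TCP at [167.209, -602.218, 404.761] pointing down, gripper open.
Joint ranges: [-3.1, 3.1], [-0.84, 2.19], [0.05, 2.79], [-1.13, 4.28], [0.06, 2.93], [-2.69, 2.69]. Speed limits (rad/s): [2.22, 2.22, 2.79, 3.14, 3.14, 3.14].

INTERFACE

Orientations are given as [roll, pitch, yaw] about the fixed x, y, z axes, in that order (R = Rz(yaw) Ry(pitch) Rx(roll)).
In Python, from cell import env, viewer gives the robot as it stands.
- The arm moves only by the tool play_rows, never from a script. Its argument "increments" is a list of rows, each an object of numbers: "dx", "dy", "dz": the shift along the tool's x, y, z in mm; "rx", "ry", "rz": the turn, a rotation vector about the tool's x, y, z in units of 6 degrees (1.0 is 6 degrees). A call has 1 to 8 rows; each row is the pose to reach, as a shift and turn from the pose measured when the call began, along the tool's axes at that moment; what a row does not reach only later rows make up. A row lasts 1/12 s, in which the tool goes at most 41.7 mm and 7.16 degrees, less where a joint would pass 70% of its speed; a pose out of reach is approached as far as the arm can. A call with a gripper value outside its range is refused whole. "fingers" is the opening, from 0 (shut) to 1 (fully open), set as the call begins (left out, the last holds). The fingers move at their own pace and stop on an object; the grip force is fixed at half the most. Time passes only in rows, so rows that repeat a pose let the fingers close. It gives the time, the measured TCP pose, the force and the opening at its end, in the units of the state.
- env.state(): the state, without advancing time (a new reading comes with each control period).
- viewer.read_camera(name): name is "scene" or "top"; returns a dict with "image" (384x512x3 uint8, red, green, blue), "fx", "fy", "cx", "cy" (pixels), "k1" (the pictures are not rectified: a ray, as slopes to the right and down, at radius r is drawn at 1 + k1 r^2 times it, then the intrinsics apply), "rvec" (rotation vector, rad) and "tvec" (3), from world to camera coordinates, as OpenCV has them. Camera axes: x right, y down, z forward; pixel columns grow to the right and rows downward; lengths in mm; the calibration is good to about 2 mm. A picture is of the moment at which its call begins. There is no depth.
- env.job_done(): hands the job in, once; it reports no verdict.
The state is a dict: "t": time; "joints": joint angles; "qvel": joint speeds; "tau": joint torques, N m; "eef_pos": TCP position; "tcp_rot": TCP orientation; "ft_force": force on the tool from outside, world axes, zero at the start; "moment": the same for the moment, N m; "opening": opening from 0.0 (shut) to 1.0 (fully open).
Only numpy, scipy, OpenCV 4.12 (cv2) and the standard library are available. Lean on these libraries where they do the work, as an engineer would, in place of code of your own. Each camera call takes 0.05 s, during which the arm holds its last target.

TASK

The loose orange sample tube could roll off the bench: with your fingertips, roll it along the bench by its side, up the ramp of the wooden rest and into the V groove, then push it by its end along the groove until it is up against the white end stop. Never pick the tube up, and leave the other things on the bench where they are.

Things in the scene. Friction and masses are not known exactly. Their poses are not given: they have to be found in the camera images.
- tube: Loose sample tube: slick orange round bar, 44 mm diameter, 120 mm long, flush white end bands, paper label, 100 to 210 g. Origin on its axis, half-way along (22 mm above the bench); x along its axis, y and z turn as it rolls. Starts on the bench on either side (-y or +y) of the rest, 150 to 210 mm from the groove, x within 0.16 rad of the rest's. Rolls very easily, square to its axis.
- rest: Wooden V-rest, fixed. Origin on the bench under the groove; z up, x along the groove to the white stop (away from the robot, within 0.2 rad). Both sides alike: ramp from the bench at y 78 mm up to a crest 10 mm high at y 13 mm, then a wall falling at 30 degrees to the bottom at y 0, 2.5 mm high. All from x -115 to +85 mm. Seated tube: axis at y 0, z 28 mm; centre at x +25 mm when against the stop.
- rest_stop (a point): Middle of the face of the white end stop, 18 mm above the bench: an upright plate 60 mm wide (rest y), 36 mm high, 8 mm thick, at the far end of the groove, 85 mm along x from the rest's origin. Same axes as the rest.
- vial_block: Oak block with six holes and one small corked vial (tip 72 mm high), 110 x 50 x 40 mm, loose; origin under its centre, x along its length. It stands beside the rest on the side where the tube is not. Leave it alone.
- jar: Amber jar with white cap, 44 mm across, 60 mm high, loose, just beyond the end stop; origin under its centre. Leave it alone.
- step_block: Small wooden three-step block, 90 x 35 x 32 mm, loose, at the far side; origin under its centre. Leave it alone.
- dish: Shallow clear dish, 88 mm across, 14 mm high, loose, at the far side; origin under its centre. Leave it alone.
- wash_bottle: White bottle with red cap, 60 mm across, 150 mm high, loose, to the robot's left; origin under its centre. Leave it alone.
- forceps: Steel forceps lying flat, 136 mm long, 7 mm high, loose, to the robot's right; origin about mid-length, x along them. Leave it alone.
Things that resemble listed ones, but are neither listed nor needed, are in the scene too. What is shaped like the tube but black or purple is not meant.

How it is judged (in metres and radians):
On the way, in this order (a step that is already met when the one before it is completed fails the run):
1. the tube is rolled at least half over by its side (angle between tube's own z axis and vertical above 2.2 rad and angle between tube's own x axis and vertical above 1.2 rad and height (world z) of tube below 0.042 m).
2. the tube lies in the V groove (y of tube in the frame of rest between -0.005 and 0.005 m and z of tube in the frame of rest between 0.024 and 0.033 m and angle between the x axis of tube and the x axis of rest, either way round below 0.08 rad), for 0.2 s.
At the end, for the whole second after the job is handed in: The tube lies at rest in the groove, parallel to it (0.08 rad) and centred (5 mm), carried by the rest, its end within 4 mm of the white stop (all of step 2 and x of tube in the frame of rest between 0.021 and 0.028 m and linear speed of tube below 0.01 m/s and contact force between tube and rest above 0.3 N); the robot touches nothing.
It fails at once if the tube is lifted clear of the rest (height (world z) of tube above 0.05 m).
It fails at once if the tube is lifted off the bench (height (world z) of tube above 0.032 m and (y of tube in the frame of rest above 0.085 m or y of tube in the frame of rest below -0.085 m)).
It fails at once if the tube is tipped on end (angle between tube's own x axis and vertical below 1.1 rad or angle between tube's own x axis and vertical above 2.04 rad).
It fails at once if another thing on the bench is shifted by more than 20 mm (distance of any of vial_block, jar, step_block, dish, wash_bottle, forceps from where it was at the start of the episode above 0.02 m).
It also fails if it takes over 56 s, if anything falls off the work surface, if the arm or the gripper's body presses on something with over 40 N, if the wrist force passes 120 N, or if a joint passes its speed limit or range.

## Working session

There is one attempt and no reset: what is moved stays moved. The work goes in short steps, Python scripts to look and compute and a tool call to move; the robot and the scene stay as the last step left them, time stands still between calls to the robot, and variables do not carry over. Pictures are saved under pics/ and viewed, and the job is handed in when it is done.

Besides the shell and the picture viewer there is one more tool, called after "Request:" as name(argument=value, ...) on one line, values as JSON. play_rows: Moves the arm, as the interface text tells. Its arguments: {"type":"object","properties":{"increments":{"type":"array","items":{"type":"object","properties":{"dx":{"type":"number"},"dy":{"type":"number"},"dz":{"type":"number"},"rx":{"type":"number"},"ry":{"type":"number"},"rz":{"type":"number"}}}},"fingers":{"type":"number"}},"required":["increments"]}

```bash
ls; mkdir -p pics
python3 - <<'E'
from cell import env, viewer
import cv2
print(env.state())
for n in("scene","top"):
    c=viewer.read_camera(n); im=c.pop("image"); print(n,c)
    cv2.imwrite(f"pics/{n}0.png",cv2.resize(im[:,:,::-1],(768,576),interpolation=cv2.INTER_CUBIC))
    cv2.imwrite(f"pics/raw_{n}0.png",im[:,:,::-1])
E
```

```text
pics
{'t': 0.0, 'joints': array([-1.40558065e+00,  4.91554920e-01,  1.55946067e+00, -1.99371527e-05,
        1.09168180e+00, -1.05611903e-01]), 'qvel': array([ 2.76517933e-03,  1.38336882e-04, -9.54419816e-04,  3.52298008e-04,
       -4.43705616e-04, -1.36324293e-05]), 'tau': array([-3.54926669e-05, -6.12634206e+01, -2.58174795e+01,  6.91998540e-02,
        4.82357258e-02, -8.87589317e-05]), 'eef_pos': array([ 167.21294465, -602.17913806,  404.16064774]), 'tcp_rot': array([-3.14049221e+00, -9.88723142e-05,  2.70836727e-01]), 'ft_force': array([-0.06203711, -0.05805677, -0.14803626]), 'moment': array([ 0.01110464, -0.03853664, -0.00819473]), 'opening': 1.0030908646603167}
scene {'fx': 423.25789626424586, 'fy': 423.25789626424586, 'cx': 259.38598052134813, 'cy': 186.51601603613173, 'k1': -0.1291403671718529, 'rvec': array([ 1.07768449,  2.53425909, -0.88868575]), 'tvec': array([ 417.38714355, -335.54101534, 1550.01402167])}
top {'fx': 471.1374058363348, 'fy': 471.1374058363348, 'cx': 256.8303679957613, 'cy': 195.03211905353143, 'k1': 0.04245772855205687, 'rvec': array([ 2.12632112, -2.12122553,  0.19984449]), 'tvec': array([  33.49143556,  604.10704877, 1353.59935991])}
```

View pics/scene0.png

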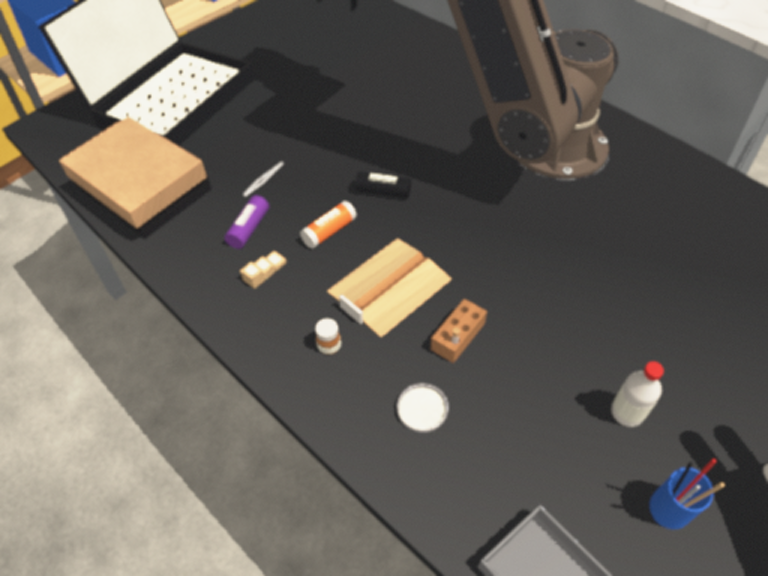

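View pics/top0.png

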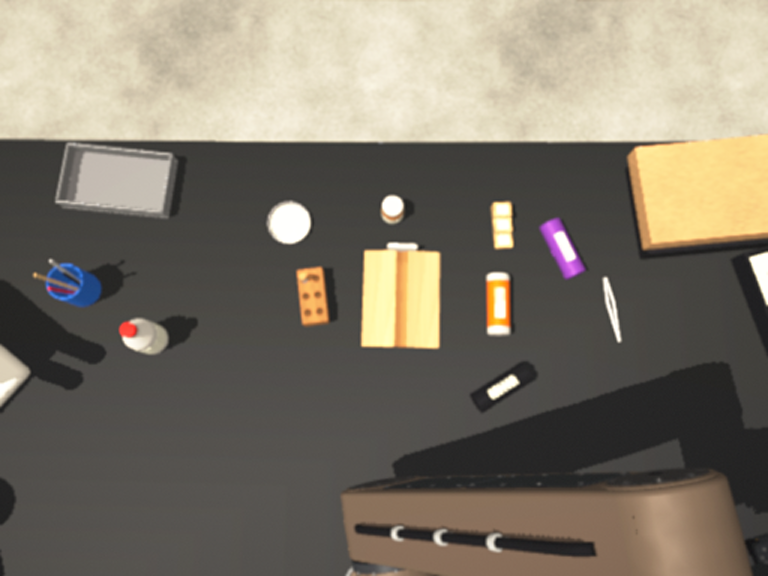

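The tube (orange, top view about (498,303) in the doubled picture) lies right (-y) of the rest (400,298). A purple and a black look-alike are at (562,248) and (503,387). Next I measure.

```bash
cat > h.py <<'E'
import numpy as np, cv2
from cell import env, viewer
def ray(c,uv):
    uv=np.atleast_2d(uv).astype(float)
    K=np.array([[c["fx"],0,c["cx"]],[0,c["fy"],c["cy"]],[0,0,1]])
    n=cv2.undistortPoints(uv[:,None],K,np.array([c["k1"],0,0,0,0.]))[:,0]
    R=cv2.Rodrigues(c["rvec"])[0]; 
    return -R.T@c["tvec"], np.c_[n,np.ones(len(n))]@R
def plane(c,uv,z):
    o,d=ray(c,uv); return o+d*((z-o[2])/d[:,2])[:,None]
def proj(c,P):
    K=np.array([[c["fx"],0,c["cx"]],[0,c["fy"],c["cy"]],[0,0,1]])
    return cv2.projectPoints(np.atleast_2d(P).astype(float),c["rvec"],c["tvec"],K,np.array([c["k1"],0,0,0,0.]))[0][:,0]
def big(m):
    n,l,s,ce=cv2.connectedComponentsWithStats(m.astype(np.uint8)); i=1+np.argmax(s[1:,4]); return l==i
def orange(c):
    h=cv2.cvtColor(c["image"],cv2.COLOR_RGB2HSV).astype(int)
    return big((h[...,0]>=4)&(h[...,0]<=13)&(h[...,1]>215)&(h[...,2]>190))
def tube(c,z=22):
    m=orange(c); cn=max(cv2.findContours(m.astype(np.uint8),0,2)[0],key=cv2.contourArea)
    hull=cv2.convexHull(cn); r=cv2.minAreaRect(plane(c,hull[:,0],z)[:,:2].astype(np.float32))
    return r
E
python3 - <<'E'
from h import *
for n in("scene","top"):
    c=viewer.read_camera(n); im=c["image"]
    m=orange(c); print(n,m.sum(),np.argwhere(m).mean(0),tube(c))
    h=cv2.cvtColor(im,cv2.COLOR_RGB2HSV).astype(int)
    w=(h[...,0]>=8)&(h[...,0]<=25)&(h[...,1]>70)&(h[...,2]>100)
    if n=="top": w[:, :235]=0; w[:,300:]=0
    else: w[:155]=0;w[225:]=0;w[:,:210]=0;w[:,305:]=0
    w=big(w); cn=cv2.findContours(w.astype(np.uint8),0,2)[0][0]; hull=cv2.convexHull(cn)
    r=cv2.minAreaRect(plane(c,hull[:,0],2)[:,:2].astype(np.float32)); print('rest',r,cv2.boxPoints(r).round())
    wt=(h[...,1]<60)&(h[...,2]>150)
    nn,l,s,ce=cv2.connectedComponentsWithStats(wt.astype(np.uint8))
    for i in range(1,nn):
        if s[i,4]>8: print(s[i],plane(c,ce[i],36)[0].round(1))
c=viewer.read_camera("top");im=c["image"]
cv2.imwrite("pics/z.png",cv2.resize(im[100:220,220:360,::-1],None,fx=5,fy=5,interpolation=cv2.INTER_NEAREST))
c=viewer.read_camera("scene");im=c["image"]
cv2.imwrite("pics/zs.png",cv2.resize(im[120:240,190:330,::-1],None,fx=5,fy=5,interpolation=cv2.INTER_NEAREST))
E
```

```text
Traceback (most recent call last):
  File "h.py", line 18, in orange
    return big((h[...,0]>=4)&(h[...,0]<=13)&(h[...,1]>215)&(h[...,2]>190))
  File "h.py", line 15, in big
    n,l,s,ce=cv2.connectedComponentsWithStats(m.astype(np.uint8)); i=1+np.argmax(s[1:,4]); return l==i
                                                                       ~~~~~~~~~^^^^^^^^^
ValueError: attempt to get argmax of an empty sequence
```

Run:
```python
import cv2
for n,(u,v) in dict(scene=(219,149),top=(332,202)).items():
    im=cv2.imread(f"pics/raw_{n}0.png"); h=cv2.cvtColor(im,cv2.COLOR_BGR2HSV)
    print(h[v-15:v+16:5,u-16:u+17:4].tolist())
    print('rest',h[150 if n=='top' else 190,(255 if n=='top' else 245):][:20:4].tolist(), 'blk',h[148,208].tolist())
```

```text
[[[30, 4, 58], [45, 9, 58], [30, 5, 56], [150, 4, 58], [0, 4, 58], [150, 5, 56], [14, 29, 98], [18, 27, 167], [0, 0, 56]], [[30, 9, 59], [30, 4, 59], [150, 4, 59], [150, 4, 59], [8, 43, 71], [21, 38, 242], [14, 167, 247], [19, 92, 247], [19, 17, 234]], [[0, 0, 60], [135, 9, 60], [9, 27, 67], [18, 61, 235], [23, 18, 246], [21, 90, 247], [16, 163, 247], [12, 178, 246], [14, 47, 216]], [[20, 12, 63], [9, 177, 197], [20, 49, 246], [21, 59, 246], [17, 155, 247], [13, 177, 247], [11, 189, 238], [8, 162, 134], [0, 4, 61]], [[18, 30, 216], [20, 16, 246], [18, 153, 247], [14, 173, 247], [11, 183, 242], [9, 177, 176], [10, 12, 62], [0, 4, 62], [15, 8, 61]], [[18, 31, 150], [19, 31, 200], [15, 49, 240], [10, 188, 206], [12, 37, 69], [0, 4, 64], [30, 4, 62], [0, 0, 62], [0, 4, 62]], [[60, 5, 47], [16, 28, 138], [17, 22, 83], [30, 4, 64], [30, 4, 63], [30, 4, 62], [0, 0, 62], [165, 8, 62], [45, 8, 61]]]
rest [[19, 101, 232], [18, 107, 233], [15, 134, 236], [14, 138, 224], [14, 126, 205]] blk [9, 155, 176]
[[[20, 21, 73], [24, 17, 73], [10, 128, 196], [19, 163, 255], [20, 188, 255], [14, 181, 255]
[... 239 characters left out ...]
 [30, 5, 255], [23, 91, 255], [7, 145, 86], [19, 27, 75], [15, 27, 76]], [[21, 23, 76], [20, 20, 75], [9, 173, 178], [19, 229, 255], [30, 5, 255], [27, 37, 255], [7, 155, 92], [24, 17, 75], [20, 20, 76]], [[25, 21, 74], [24, 17, 74], [8, 165, 168], [19, 228, 255], [30, 7, 255], [28, 31, 255], [9, 166, 97], [25, 20, 75], [20, 20, 75]], [[17, 23, 76], [19, 26, 78], [8, 160, 161], [20, 236, 255], [22, 144, 255], [16, 162, 255], [9, 168, 100], [19, 26, 77], [15, 26, 78]], [[21, 23, 77], [25, 20, 77], [10, 134, 156], [22, 71, 255], [25, 25, 255], [18, 95, 255], [10, 155, 112], [21, 24, 75], [21, 23, 77]]]
rest [[15, 15, 68], [20, 22, 70], [18, 19, 67], [30, 11, 68], [18, 19, 68]] blk [15, 21, 49]
```

```bash
cat >> h.py <<'E'
def bright(c,box,sat=25):
    h=cv2.cvtColor(c["image"],cv2.COLOR_RGB2HSV).astype(int)
    m=((h[...,2]>125)|((h[...,1]>90)&(h[...,2]>70)))
    w=np.zeros_like(m); u0,u1,v0,v1=box; w[v0:v1,u0:u1]=1
    return big(m&w)
def rect(c,m,z):
    cn=max(cv2.findContours(m.astype(np.uint8),0,2)[0],key=cv2.contourArea)
    p=plane(c,cv2.convexHull(cn)[:,0],z)[:,:2].astype(np.float32)
    r=cv2.minAreaRect(p); b=cv2.boxPoints(r)
    e=[b[1]-b[0],b[2]-b[1]]; l=max(e,key=np.linalg.norm); l=l*np.sign(l[0])
    return np.round(r[0],1),np.round(r[1],1),round(float(np.arctan2(l[1],l[0])),4),b.round(1)
E
python3 - <<'E'
from h import *
c=viewer.read_camera("top")
print('tube top',rect(c,bright(c,(318,348,175,230)),22))
print('rest top',rect(c,bright(c,(235,300,164,240)),2))
s=viewer.read_camera("scene")
print('tube scene',rect(s,bright(s,(190,242,128,170)),22))
for q,n in((c,"z"),(s,"zs")):
    u,v=(220,100) if n=="z" else (190,120)
    cv2.imwrite(f"pics/{n}.png",cv2.resize(q["image"][v:v+120,u:u+140,::-1],None,fx=5,fy=5,interpolation=cv2.INTER_NEAREST))
E
```

```text
tube top (array([ 589.9, -195. ]), array([ 49.1, 131.1]), -0.0243, array([[ 523.8, -218. ],
       [ 654.8, -221.2],
       [ 656. , -172.1],
       [ 525. , -168.9]], dtype=float32))
rest top (array([607. ,   4.1]), array([163.1, 214.8]), -0.012, array([[498.6, -76.2],
       [713.4, -78.8],
       [715.4,  84.3],
       [500.6,  86.9]], dtype=float32))
tube scene (array([ 584.5, -193.8]), array([ 63.1, 146.5]), -0.0145, array([[ 510.8, -224.2],
       [ 657.3, -226.4],
       [ 658.2, -163.3],
       [ 511.7, -161.2]], dtype=float32))
```

View pics/z.png

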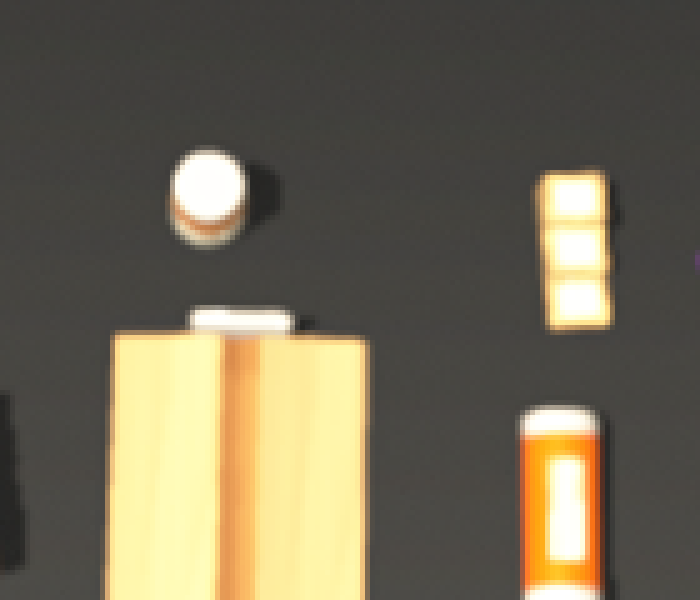

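View pics/zs.png

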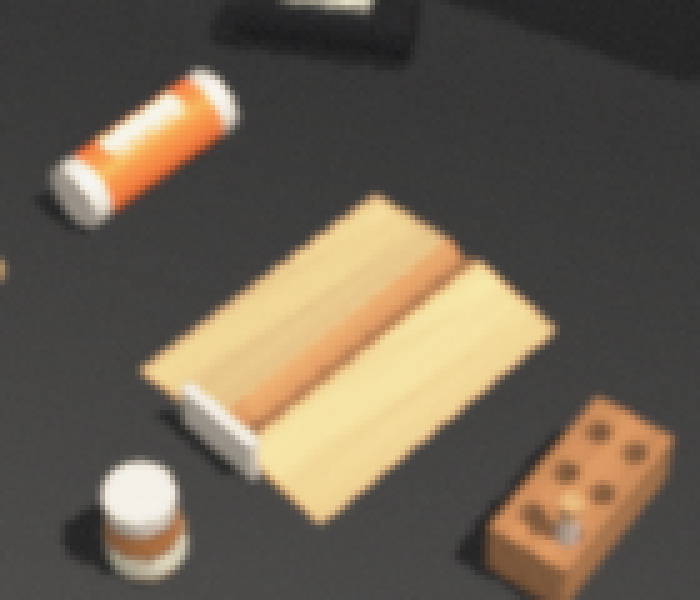

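Run:
```python
from h import *
c=viewer.read_camera("top")
g=c["image"][...,0].astype(float) # red
def cross(p,lo):  # subpixel half crossing positions
    t=(p.max()+lo)/2; return t
L=[];R=[]
for v in range(172,228,2):
    p=g[v,232:302]; t=150
    i=np.where(p>t)[0]; a,b=i[0],i[-1]
    L.append((232+a-1+(t-p[a-1])/(p[a]-p[a-1]),v)); R.append((232+b+(p[b]-t)/(p[b]-p[b+1]),v))
for nm,q in(("L",L),("R",R)):
    P=plane(c,q,0)[:,:2]; vx,vy,x,y=cv2.fitLine(P.astype(np.float32),cv2.DIST_HUBER,0,.01,.01).ravel()
    s=np.sign(vx); print(nm,np.arctan2(vy*s,vx*s), 'y at x=600',y+(600-x)*vy/vx)
# front/back edges
for nm,us in(("farL",range(245,255)),("farR",range(284,292)),("near",range(244,292,2))):
    q=[]
    for u in us:
        p=g[:,u]; 
        r=range(155,180) if nm!="near" else range(240,222,-1)
        pv=None
        for v in r:
            if p[v]>150: 
                d=1 if nm!="near" else -1
                q.append((u,v-d*(p[v]-150)/(p[v]-p[v-d]))); break
    P=plane(c,q,2.5)[:,:2]; 
    k=np.polyfit(P[:,1],P[:,0],1); print(nm,P.mean(0),'slope',k[0])
s=viewer.read_camera("scene")
for nm,uv in dict(nearR=(190+376/5,120+194/5),nearL=(190+556/5,120+326/5),farR=(190+140/5,120+371/5),farL=(190+320/5,120+523/5)).items():
    print(nm,plane(s,uv,1)[0].round(1))
for nm,uv in dict(stopR=(190+184/5,120+386/5),stopL=(190+258/5,120+437/5)).items(): print(nm,plane(s,uv,36)[0].round(1))
for nm,uv in dict(stL=(220+190/5,100+322/5),stR=(220+294/5,100+322/5)).items(): print(nm,plane(c,uv,36)[0].round(1))
# groove boundaries in top: hue/blue profile
b=c["image"][...,2].astype(float)
for v in (180,200,220): print(v,b[v,255:282].astype(int).tolist(), plane(c,[(264,v),(272,v)],10)[:,:2].round(1).tolist())
```

```text
L -0.024384452 y at x=600 84.34107
R -0.021137979 y at x=600 -77.47747
farL [707.42020917  58.18721304] slope -0.011688199918377579
farR [704.73707763 -61.32950625] slope 0.050838004307815744
near [500.6422631    3.49236074] slope 0.022568462875261142
nearR [501.6 -68.9   1. ]
nearL [504.3  85.4   1. ]
farR [703.2 -72.8   1. ]
farL [705.8  81.9   1. ]
stopR [708.9 -24.4  36. ]
stopL [704.6  32.4  36. ]
stL [703.8  31.6  36. ]
stR [703.9 -32.4  36. ]
180 [184, 186, 184, 184, 186, 186, 183, 173, 147, 109, 88, 86, 91, 98, 102, 106, 119, 144, 154, 155, 157, 158, 159, 158, 157, 155, 156] [[660.5, 12.7], [660.6, -12.2]]
200 [187, 185, 182, 180, 178, 176, 176, 172, 136, 93, 83, 86, 91, 96, 101, 109, 131, 150, 156, 156, 159, 160, 161, 158, 156, 162, 168] [[597.3, 12.7], [597.3, -12.0]]
220 [185, 184, 188, 191, 190, 188, 180, 152, 112, 87, 84, 87, 94, 99, 101, 113, 142, 156, 157, 160, 159, 159, 158, 160, 163, 166, 169] [[535.1, 12.8], [535.1, -11.7]]
```

Request:
play_rows(increments=[{"dx": 63, "dy": -28, "rz": -1.1}, {"dx": 100, "dy": -45, "rz": -2.2}, {"dx": 138, "dy": -62, "rz": -3.3}, {"dx": 175, "dy": -79, "rz": -4.4}, {"dx": 213, "dy": -96, "rz": -5.5}, {"dx": 250, "dy": -113, "rz": -6.6}, {"dx": 288, "dy": -130, "rz": -7.7}, {"dx": 325, "dy": -146, "rz": -8.8}], fingers=0.75)

```text
invalid input
```

```bash
cat > g.py <<'E'
# world target x,y,tipz,(yaw) -> increments
import sys; from h import *
from scipy.spatial.transform import Rotation as Ro
s=env.state(); p=s["eef_pos"]; R=Ro.from_euler("xyz",s["tcp_rot"])
print('t',round(s["t"],2),'pos',p.round(1),'tip z',round(p[2]-190,1),'rot',s["tcp_rot"].round(4),'F',s["ft_force"].round(1),'op',round(s["opening"],2))
if len(sys.argv)>3:
    x,y,z=map(float,sys.argv[1:4]); t=np.array([x,y,z+190])
    T=Ro.from_euler("xyz",[np.pi,0,1.549])
    print('inc',R.inv().apply(t-p).round(1),'rot',((R.inv()*T).as_rotvec()/np.radians(6)).round(2))
E
python3 g.py 590 -250 200
```

```text
t 0.35 pos [ 167.2 -602.2  404.6] tip z 214.6 rot [-3.1414e+00 -1.0000e-04  2.7080e-01] F [-0.6  0.4 -0.2] op 1.0
inc [ 501.6 -226.3   14.7] rot [ -0.    -0.   -12.21]
```

Request:
play_rows(increments=[{"dx": 30, "dy": -14, "dz": 0, "rx": 0, "ry": 0, "rz": -1.0}, {"dx": 60, "dy": -28, "dz": 0, "rx": 0, "ry": 0, "rz": -2.0}], fingers=0.75)

```text
t: 0.52
eef_pos: [217.1, -559.2, 404.2]
tcp_rot: [-3.141, -0.0, 0.482]
ft_force: [1.2, 0.5, -0.6]
opening: 0.911
```

```bash
python3 g.py 590 -250 200
```

```text
t 0.52 pos [ 217.1 -559.2  404.2] tip z 214.2 rot [-3.141e+00 -1.000e-04  4.821e-01] F [ 1.2  0.5 -0.6] op 0.91
inc [ 473.7 -101.1   14.3] rot [ -0.    -0.   -10.19]
```

Request:
play_rows(increments=[{"dx": 38, "dy": -8, "dz": 0, "rx": 0, "ry": 0, "rz": -1.0}, {"dx": 76, "dy": -16, "dz": 0, "rx": 0, "ry": 0, "rz": -2.0}, {"dx": 114, "dy": -24, "dz": 0, "rx": 0, "ry": 0, "rz": -3.0}, {"dx": 152, "dy": -32, "dz": 0, "rx": 0, "ry": 0, "rz": -4.0}, {"dx": 190, "dy": -40, "dz": 0, "rx": 0, "ry": 0, "rz": -5.0}, {"dx": 228, "dy": -48, "dz": 0, "rx": 0, "ry": 0, "rz": -6.0}, {"dx": 266, "dy": -56, "dz": 0, "rx": 0, "ry": 0, "rz": -7.0}, {"dx": 304, "dy": -64, "dz": 0, "rx": 0, "ry": 0, "rz": -8.0}])

```text
t: 1.18
eef_pos: [458.1, -360.1, 404.4]
tcp_rot: [-3.142, -0.0, 1.325]
ft_force: [0.3, -0.7, 0.4]
opening: 0.754
```

```bash
python3 g.py 590 -250 150
```

```text
t 1.18 pos [ 458.1 -360.1  404.4] tip z 214.4 rot [-3.1416e+00 -3.0000e-04  1.3250e+00] F [ 0.3 -0.7  0.4] op 0.75
inc [138.9 101.2  64.5] rot [ 0.   -0.   -2.14]
```

Request:
play_rows(increments=[{"dx": 26, "dy": 20, "dz": 12, "rx": 0, "ry": 0, "rz": -1.0}, {"dx": 52, "dy": 40, "dz": 24, "rx": 0, "ry": 0, "rz": -2.14}, {"dx": 78, "dy": 60, "dz": 38, "rx": 0, "ry": 0, "rz": -2.14}, {"dx": 104, "dy": 80, "dz": 50, "rx": 0, "ry": 0, "rz": -2.14}, {"dx": 124, "dy": 95, "dz": 60, "rx": 0, "ry": 0, "rz": -2.14}, {"dx": 139, "dy": 101, "dz": 64, "rx": 0, "ry": 0, "rz": -2.14}, {"dx": 139, "dy": 101, "dz": 64, "rx": 0, "ry": 0, "rz": -2.14}])

```text
t: 1.77
eef_pos: [591.4, -247.3, 339.0]
tcp_rot: [-3.14, -0.002, 1.552]
ft_force: [-0.7, -0.1, 0.3]
opening: 0.748
```

```bash
python3 g.py 590 -250 15
python3 - <<'E'
from h import *
for n in("scene","top"):
    c=viewer.read_camera(n); cv2.imwrite(f"pics/{n}1.png",cv2.resize(c["image"][60:300,150:450,::-1],None,fx=2.6,fy=2.4))
E
```

```text
t 1.77 pos [ 591.4 -247.3  339. ] tip z 149.0 rot [-3.1401e+00 -1.5000e-03  1.5520e+00] F [-0.7 -0.1  0.3] op 0.75
inc [ -2.9  -1.2 133.9] rot [-0.01 -0.01  0.03]
```

View pics/top1.png

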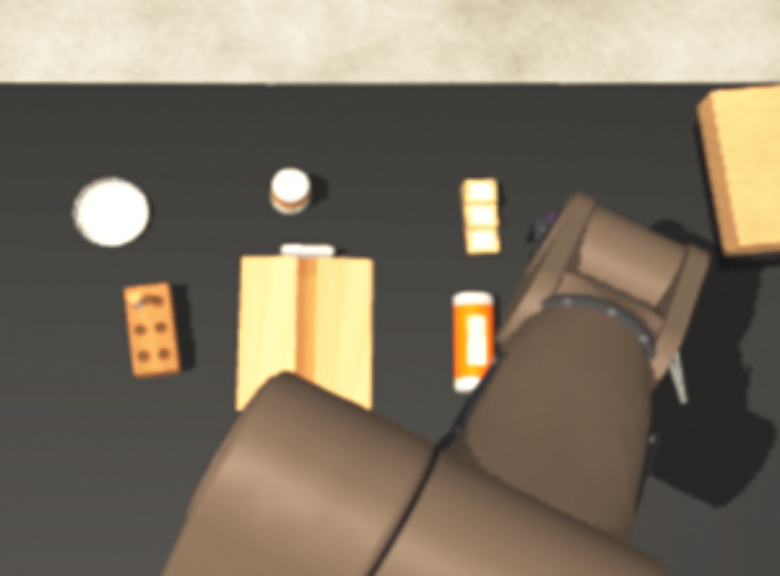

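View pics/scene1.png

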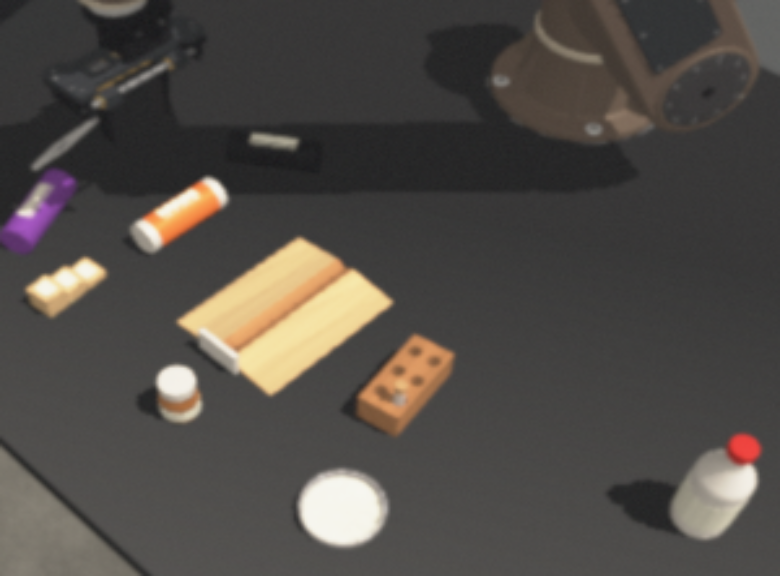

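Tube still at (470,340) in the top crop. The gripper stands behind it (-y side) with its jaws along x. Descending.

Request:
play_rows(increments=[{"dx": -3, "dy": -1, "dz": 25, "rx": 0, "ry": 0, "rz": 0}, {"dx": -3, "dy": -1, "dz": 50, "rx": 0, "ry": 0, "rz": 0}, {"dx": -3, "dy": -1, "dz": 75, "rx": 0, "ry": 0, "rz": 0}, {"dx": -3, "dy": -1, "dz": 100, "rx": 0, "ry": 0, "rz": 0}, {"dx": -3, "dy": -1, "dz": 118, "rx": 0, "ry": 0, "rz": 0}, {"dx": -3, "dy": -1, "dz": 128, "rx": 0, "ry": 0, "rz": 0}, {"dx": -3, "dy": -1, "dz": 134, "rx": 0, "ry": 0, "rz": 0}, {"dx": -3, "dy": -1, "dz": 134, "rx": 0, "ry": 0, "rz": 0}])

```text
t: 2.53
eef_pos: [588.5, -253.1, 205.9]
tcp_rot: [-3.141, -0.001, 1.55]
ft_force: [0.0, -0.5, -0.9]
opening: 0.753
```

```bash
python3 g.py 590 -232 15
python3 - <<'E'
from h import *
for n in("scene",):
    c=viewer.read_camera(n); cv2.imwrite(f"pics/{n}2.png",cv2.resize(c["image"][80:240,130:330,::-1],None,fx=4,fy=3.75))
    print(proj(c,[[590,-232,15],[590,-195,22]]))
E
```

```text
t 2.53 pos [ 588.5 -253.1  205.9] tip z 15.9 rot [-3.1406e+00 -6.0000e-04  1.5495e+00] F [ 0.  -0.5 -0.9] op 0.75
inc [21.1  1.1  0.9] rot [-0.01 -0.01  0.01]
[[210.44497476 144.97982708]
 [217.85844475 149.15724918]]
```

View pics/scene2.png

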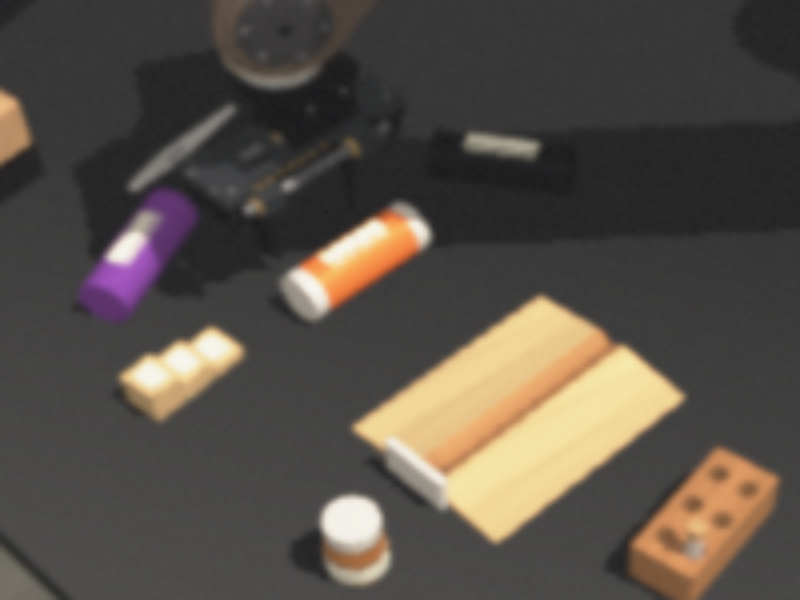

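Both fingers are behind the tube, clear of the purple one. Advancing slowly (about 45 mm/s).

Request:
play_rows(increments=[{"dx": 4, "dy": 1, "dz": 0, "rx": 0, "ry": 0, "rz": 0}, {"dx": 8, "dy": 1, "dz": 0, "rx": 0, "ry": 0, "rz": 0}, {"dx": 12, "dy": 1, "dz": 0, "rx": 0, "ry": 0, "rz": 0}, {"dx": 16, "dy": 1, "dz": 0, "rx": 0, "ry": 0, "rz": 0}, {"dx": 20, "dy": 1, "dz": 0, "rx": 0, "ry": 0, "rz": 0}, {"dx": 24, "dy": 1, "dz": 0, "rx": 0, "ry": 0, "rz": 0}, {"dx": 27, "dy": 1, "dz": 0, "rx": 0, "ry": 0, "rz": 0}, {"dx": 30, "dy": 1, "dz": 0, "rx": 0, "ry": 0, "rz": 0}])

```text
t: 3.25
eef_pos: [590.4, -222.6, 206.8]
tcp_rot: [-3.142, -0.0, 1.55]
ft_force: [1.0, -0.8, -0.2]
opening: 0.752
```

```bash
cat > look.py <<'E'
import sys; from h import *
c=viewer.read_camera("scene"); cv2.imwrite(f"pics/{sys.argv[1]}.png",cv2.resize(c["image"][80:240,130:330,::-1],None,fx=4,fy=3.75))
E
python3 look.py s3; python3 g.py
```

```text
t 3.3 pos [ 590.4 -222.2  206.8] tip z 16.8 rot [-3.1413e+00 -3.0000e-04  1.5501e+00] F [0.3 0.1 0.8] op 0.75
```

View pics/s3.png

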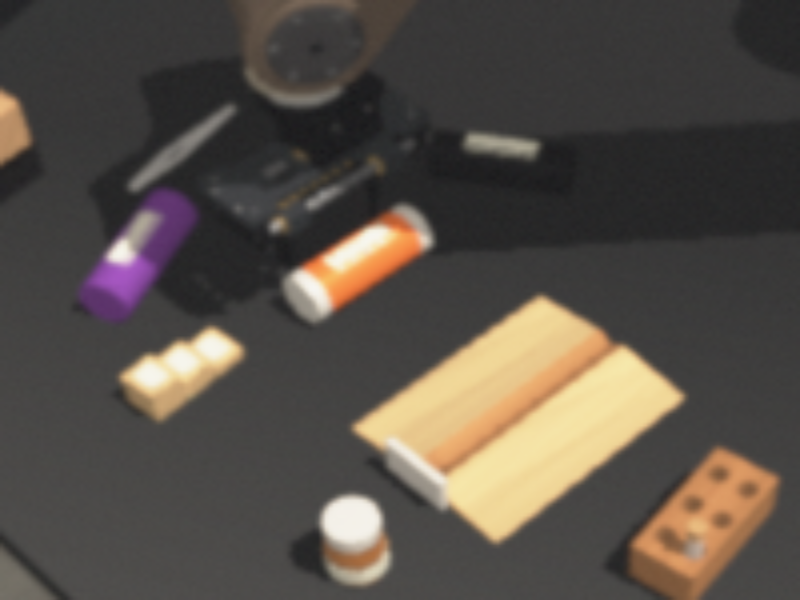

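Contact: the tube has just started to turn (end now at (308,302), label shifted). Keep rolling.

Request:
play_rows(increments=[{"dx": 4, "dy": 0, "dz": 1, "rx": 0, "ry": 0, "rz": 0}, {"dx": 8, "dy": 0, "dz": 1, "rx": 0, "ry": 0, "rz": 0}, {"dx": 12, "dy": 0, "dz": 1, "rx": 0, "ry": 0, "rz": 0}, {"dx": 16, "dy": 0, "dz": 1, "rx": 0, "ry": 0, "rz": 0}, {"dx": 20, "dy": 0, "dz": 1, "rx": 0, "ry": 0, "rz": 0}, {"dx": 24, "dy": 0, "dz": 1, "rx": 0, "ry": 0, "rz": 0}, {"dx": 28, "dy": 0, "dz": 1, "rx": 0, "ry": 0, "rz": 0}, {"dx": 32, "dy": 0, "dz": 1, "rx": 0, "ry": 0, "rz": 0}])

```text
t: 3.97
eef_pos: [591.1, -189.8, 205.8]
tcp_rot: [-3.141, -0.0, 1.55]
ft_force: [0.6, 0.1, 0.0]
opening: 0.748
```

```bash
python3 look.py s4; python3 g.py 590 -150 15
```

```text
t 4.02 pos [ 591.1 -189.2  205.8] tip z 15.8 rot [-3.1412e+00 -5.0000e-04  1.5505e+00] F [-0.8 -0.1 -0.4] op 0.75
inc [39.2 -1.9  0.8] rot [-0.   -0.    0.01]
```

View pics/s4.png

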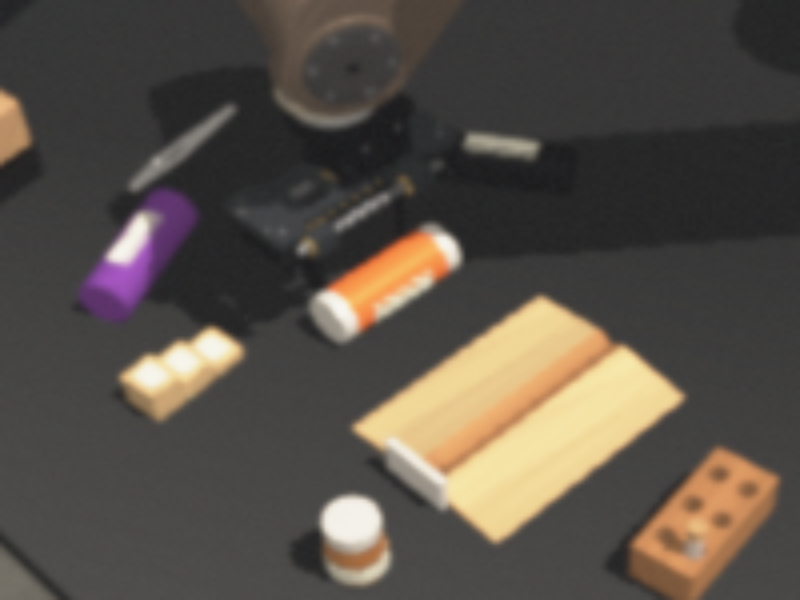

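Rolls and stays parallel (tube at (387,285), label gone to the front side). Continuing.

Request:
play_rows(increments=[{"dx": 4, "dy": 0, "dz": 0, "rx": 0, "ry": 0, "rz": 0}, {"dx": 8, "dy": 0, "dz": 0, "rx": 0, "ry": 0, "rz": 0}, {"dx": 12, "dy": 0, "dz": 0, "rx": 0, "ry": 0, "rz": 0}, {"dx": 16, "dy": 0, "dz": 0, "rx": 0, "ry": 0, "rz": 0}, {"dx": 20, "dy": 0, "dz": 0, "rx": 0, "ry": 0, "rz": 0}, {"dx": 24, "dy": 0, "dz": 0, "rx": 0, "ry": 0, "rz": 0}, {"dx": 28, "dy": 0, "dz": 0, "rx": 0, "ry": 0, "rz": 0}, {"dx": 32, "dy": 0, "dz": 0, "rx": 0, "ry": 0, "rz": 0}])

```text
t: 4.68
eef_pos: [591.7, -156.8, 205.8]
tcp_rot: [-3.141, -0.0, 1.55]
ft_force: [0.4, 0.0, -1.1]
opening: 0.751
```

```bash
python3 look.py s5; python3 g.py 590 -120 15
```

```text
t 4.73 pos [ 591.7 -156.2  205.8] tip z 15.8 rot [-3.1410e+00 -7.0000e-04  1.5509e+00] F [ 0.2  0.8 -0.2] op 0.75
inc [36.2 -2.4  0.8] rot [-0.01 -0.01  0.02]
```

View pics/s5.png

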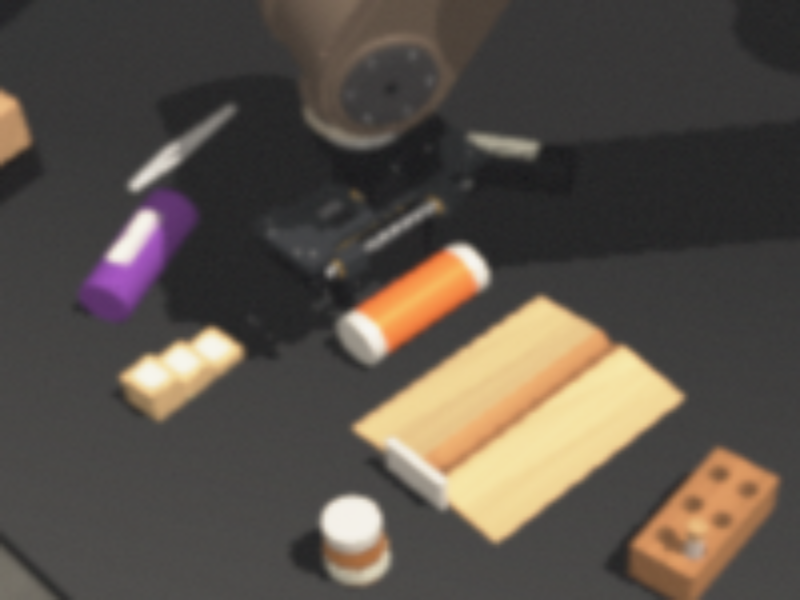

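Tube at (415,303), still parallel, label underneath. Continuing.

Request:
play_rows(increments=[{"dx": 4, "dy": 0, "dz": 0, "rx": 0, "ry": 0, "rz": 0}, {"dx": 8, "dy": 0, "dz": 0, "rx": 0, "ry": 0, "rz": 0}, {"dx": 12, "dy": 0, "dz": 0, "rx": 0, "ry": 0, "rz": 0}, {"dx": 16, "dy": -1, "dz": 0, "rx": 0, "ry": 0, "rz": 0}, {"dx": 20, "dy": -1, "dz": 0, "rx": 0, "ry": 0, "rz": 0}, {"dx": 24, "dy": -1, "dz": 0, "rx": 0, "ry": 0, "rz": 0}, {"dx": 28, "dy": -1, "dz": 0, "rx": 0, "ry": 0, "rz": 0}, {"dx": 32, "dy": -1, "dz": 0, "rx": 0, "ry": 0, "rz": 0}])

```text
t: 5.4
eef_pos: [591.4, -123.8, 205.8]
tcp_rot: [-3.141, -0.001, 1.551]
ft_force: [0.4, -0.5, -0.3]
opening: 0.75
```

Request:
play_rows(increments=[{"dx": 4, "dy": 0, "dz": 0, "rx": 0, "ry": 0, "rz": 0}, {"dx": 8, "dy": 0, "dz": 0, "rx": 0, "ry": 0, "rz": 0}, {"dx": 12, "dy": 0, "dz": 0, "rx": 0, "ry": 0, "rz": 0}, {"dx": 16, "dy": 0, "dz": 0, "rx": 0, "ry": 0, "rz": 0}, {"dx": 20, "dy": 0, "dz": 0, "rx": 0, "ry": 0, "rz": 0}, {"dx": 24, "dy": 0, "dz": 0, "rx": 0, "ry": 0, "rz": 0}, {"dx": 28, "dy": 0, "dz": 0, "rx": 0, "ry": 0, "rz": 0}, {"dx": 32, "dy": 0, "dz": 0, "rx": 0, "ry": 0, "rz": 0}])

```text
t: 6.07
eef_pos: [592.0, -91.5, 205.9]
tcp_rot: [-3.141, -0.001, 1.551]
ft_force: [-0.1, -1.6, 0.7]
opening: 0.754
```

```bash
python3 look.py s6; python3 g.py 590 -60 15
```

```text
t 6.12 pos [592.  -90.8 205.8] tip z 15.8 rot [-3.1408e+00 -8.0000e-04  1.5512e+00] F [-0.3  0.4 -0.6] op 0.75
inc [30.8 -2.6  0.9] rot [-0.01 -0.01  0.02]
```

View pics/s6.png

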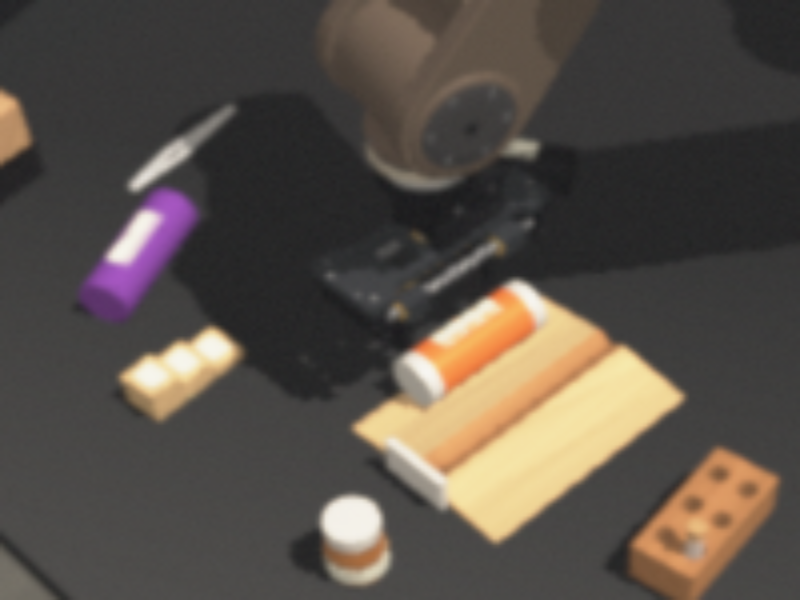

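Tube on the ramp at (470,342), label up again (a full turn), still parallel. Slower to the crest.

Request:
play_rows(increments=[{"dx": 3, "dy": 0, "dz": 0, "rx": 0, "ry": 0, "rz": 0}, {"dx": 6, "dy": 0, "dz": 0, "rx": 0, "ry": 0, "rz": 0}, {"dx": 9, "dy": 0, "dz": 0, "rx": 0, "ry": 0, "rz": 0}, {"dx": 12, "dy": 0, "dz": 0, "rx": 0, "ry": 0, "rz": 0}, {"dx": 15, "dy": -1, "dz": 0, "rx": 0, "ry": 0, "rz": 0}, {"dx": 18, "dy": -1, "dz": 0, "rx": 0, "ry": 0, "rz": 0}, {"dx": 21, "dy": -1, "dz": 0, "rx": 0, "ry": 0, "rz": 0}, {"dx": 24, "dy": -1, "dz": 0, "rx": 0, "ry": 0, "rz": 0}])

```text
t: 6.78
eef_pos: [591.4, -66.5, 205.9]
tcp_rot: [-3.141, -0.001, 1.551]
ft_force: [1.0, -1.0, 0.7]
opening: 0.749
```

Request:
play_rows(increments=[{"dx": 3, "dy": 0, "dz": 0, "rx": 0, "ry": 0, "rz": 0}, {"dx": 6, "dy": 0, "dz": 0, "rx": 0, "ry": 0, "rz": 0}, {"dx": 9, "dy": 0, "dz": 0, "rx": 0, "ry": 0, "rz": 0}, {"dx": 12, "dy": 0, "dz": 0, "rx": 0, "ry": 0, "rz": 0}, {"dx": 15, "dy": -1, "dz": 0, "rx": 0, "ry": 0, "rz": 0}, {"dx": 17, "dy": -1, "dz": 0, "rx": 0, "ry": 0, "rz": 0}, {"dx": 19, "dy": -1, "dz": 0, "rx": 0, "ry": 0, "rz": 0}, {"dx": 21, "dy": -1, "dz": 0, "rx": 0, "ry": 0, "rz": 0}])

```text
t: 7.45
eef_pos: [590.8, -45.3, 205.9]
tcp_rot: [-3.141, -0.001, 1.551]
ft_force: [0.5, -1.5, 0.6]
opening: 0.749
```

```bash
python3 look.py s7; python3 g.py 590 -35 15
```

```text
t 7.5 pos [590.8 -45.1 205.9] tip z 15.9 rot [-3.1407e+00 -9.0000e-04  1.5513e+00] F [ 0.   0.1 -0.4] op 0.75
inc [10.  -1.   0.9] rot [-0.01 -0.01  0.02]
```

View pics/s7.png

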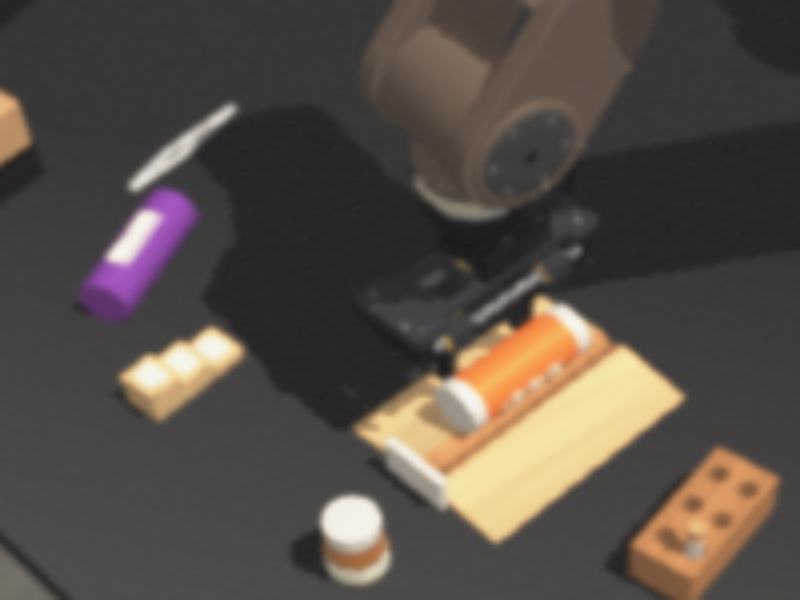

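Tube near the crest at (515,368), parallel to the groove. A few more slow mm.

Request:
play_rows(increments=[{"dx": 2, "dy": 0, "dz": 0, "rx": 0, "ry": 0, "rz": 0}, {"dx": 4, "dy": 0, "dz": 0, "rx": 0, "ry": 0, "rz": 0}, {"dx": 6, "dy": 0, "dz": 0, "rx": 0, "ry": 0, "rz": 0}, {"dx": 8, "dy": 0, "dz": 0, "rx": 0, "ry": 0, "rz": 0}, {"dx": 8, "dy": 0, "dz": 0, "rx": 0, "ry": 0, "rz": 0}, {"dx": 8, "dy": 0, "dz": 0, "rx": 0, "ry": 0, "rz": 0}])

```text
t: 8.0
eef_pos: [591.0, -36.9, 205.8]
tcp_rot: [-3.141, -0.001, 1.552]
ft_force: [0.2, 0.4, 0.0]
opening: 0.753
```

```bash
python3 look.py s8; python3 g.py 590 -35 15
```

```text
t 8.05 pos [591.  -37.  205.8] tip z 15.8 rot [-3.1406e+00 -9.0000e-04  1.5514e+00] F [-0.5  0.5 -0.3] op 0.75
inc [ 2.  -1.   0.9] rot [-0.01 -0.01  0.02]
```

View pics/s8.png

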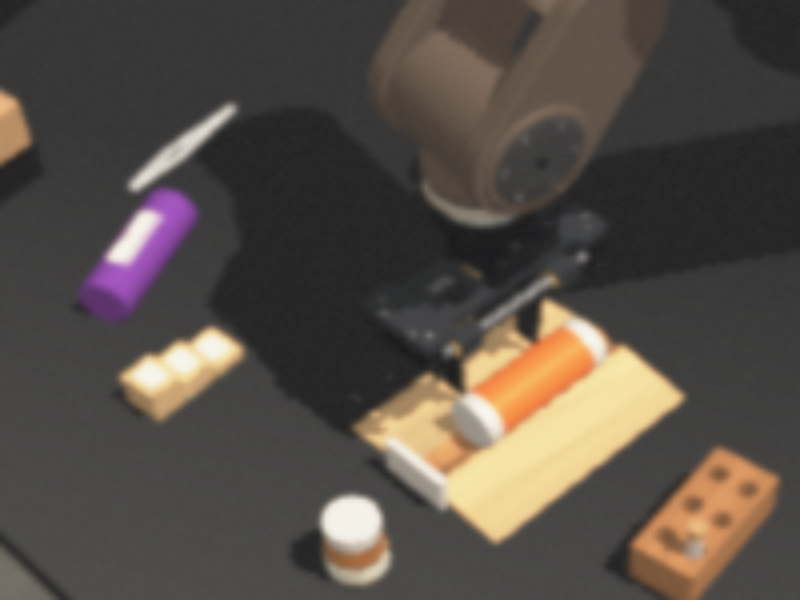

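The tube dropped into the groove (now at (530,383), lined up with it). Back off, rise, and shut the fingers for the end push.

Request:
play_rows(increments=[{"dx": -20, "dy": 0, "dz": 0, "rx": 0, "ry": 0, "rz": 0}, {"dx": -40, "dy": 0, "dz": 0, "rx": 0, "ry": 0, "rz": 0}, {"dx": -45, "dy": 0, "dz": -20, "rx": 0, "ry": 0, "rz": 0}, {"dx": -45, "dy": 0, "dz": -50, "rx": 0, "ry": 0, "rz": 0}, {"dx": -45, "dy": -20, "dz": -80, "rx": 0, "ry": 0, "rz": 0}, {"dx": -35, "dy": -55, "dz": -90, "rx": 0, "ry": 0, "rz": 0}, {"dx": -15, "dy": -90, "dz": -90, "rx": 0, "ry": 0, "rz": 0}, {"dx": 5, "dy": -120, "dz": -90, "rx": 0, "ry": 0, "rz": 0}])

```text
t: 8.72
eef_pos: [469.1, -29.6, 296.7]
tcp_rot: [3.141, -0.001, 1.55]
ft_force: [1.1, 1.5, -0.1]
opening: 0.75
```

```bash
python3 look.py s9; python3 g.py 492 6 22
python3 - <<'E'
from h import *
c=viewer.read_camera("scene")
print(proj(c,[[530,5,28],[650,3,28]]), [plane(c,p,28)[0].round(1) for p in ((130+598/4,80+346/3.75),(130+478/4,80+421/3.75))])
E
```

```text
t 8.77 pos [464.4 -26.6 296.1] tip z 106.1 rot [-3.1357e+00 -2.1000e-03  1.5513e+00] F [-2.   2.5 -0.1] op 0.75
inc [33.  27.5 84. ] rot [-0.06 -0.02  0.02]
[[276.29354879 170.24409537]
 [248.01568322 192.39823976]] [array([529.2,  17.6,  28. ]), array([646.6,   5.8,  28. ])]
```

View pics/s9.png

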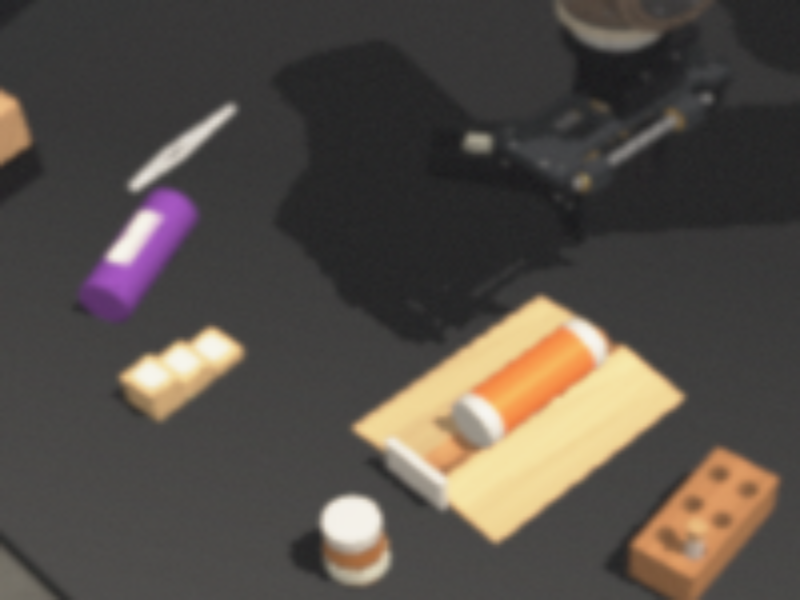

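Tube seated in the groove (near end about (590,342), far end (478,420)), about 55 mm short of the stop. Move behind its near end with fingers shut.

Request:
play_rows(increments=[{"dx": 12, "dy": 10, "dz": 0, "rx": 0, "ry": 0, "rz": 0}, {"dx": 25, "dy": 20, "dz": 0, "rx": 0, "ry": 0, "rz": 0}, {"dx": 33, "dy": 27, "dz": 10, "rx": 0, "ry": 0, "rz": 0}, {"dx": 33, "dy": 27, "dz": 30, "rx": 0, "ry": 0, "rz": 0}, {"dx": 33, "dy": 27, "dz": 50, "rx": 0, "ry": 0, "rz": 0}, {"dx": 33, "dy": 27, "dz": 70, "rx": 0, "ry": 0, "rz": 0}, {"dx": 33, "dy": 27, "dz": 82, "rx": 0, "ry": 0, "rz": 0}, {"dx": 33, "dy": 27, "dz": 82, "rx": 0, "ry": 0, "rz": 0}], fingers=0.0)

```text
t: 9.48
eef_pos: [494.5, 4.7, 211.5]
tcp_rot: [-3.134, -0.002, 1.553]
ft_force: [-0.1, -0.3, -0.7]
opening: 0.245
```

```bash
python3 look.py s10; python3 g.py 518 5.5 22
```

```text
t 9.53 pos [494.7   4.7 212.7] tip z 22.7 rot [-3.1347e+00 -1.9000e-03  1.5525e+00] F [ 0.5 -0.3 -0.2] op 0.2
inc [ 1.3 23.3  0.6] rot [-0.07 -0.02  0.03]
```

View pics/s10.png

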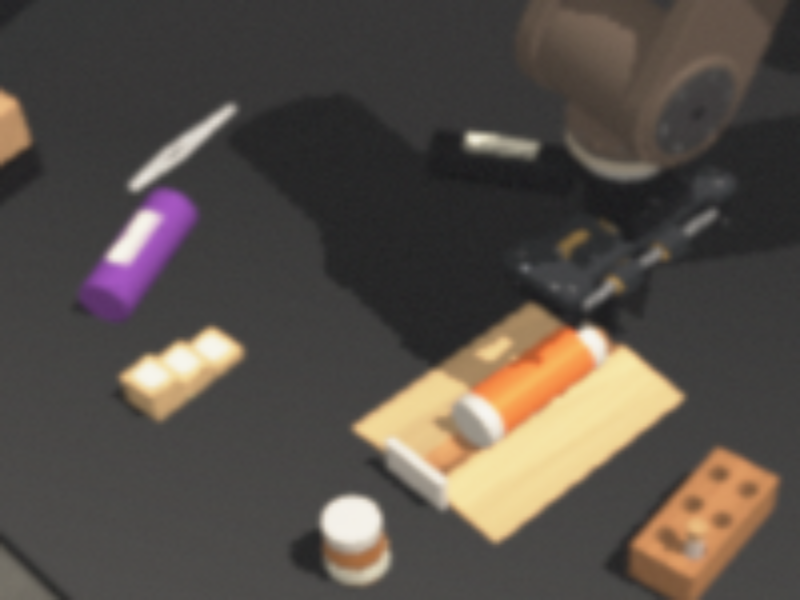

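Tube undisturbed; fingers just behind its near end. Let them shut, then push slowly along the groove.

Request:
play_rows(increments=[{"dx": 1, "dy": 0, "dz": 1, "rx": 0, "ry": 0, "rz": 0}, {"dx": 1, "dy": 0, "dz": 1, "rx": 0, "ry": 0, "rz": 0}, {"dx": 1, "dy": 4, "dz": 1, "rx": 0, "ry": 0, "rz": 0}, {"dx": 1, "dy": 8, "dz": 1, "rx": 0, "ry": 0, "rz": 0}, {"dx": 1, "dy": 12, "dz": 1, "rx": 0, "ry": 0, "rz": 0}, {"dx": 1, "dy": 16, "dz": 1, "rx": 0, "ry": 0, "rz": 0}, {"dx": 1, "dy": 20, "dz": 1, "rx": 0, "ry": 0, "rz": 0}, {"dx": 1, "dy": 24, "dz": 1, "rx": 0, "ry": 0, "rz": 0}], fingers=0.0)

```text
t: 10.2
eef_pos: [519.2, 5.2, 211.7]
tcp_rot: [-3.135, -0.002, 1.553]
ft_force: [0.5, 0.0, 0.2]
opening: 0.004
```

Request:
play_rows(increments=[{"dx": 0, "dy": 3, "dz": 0, "rx": 0, "ry": 0, "rz": 0}, {"dx": 0, "dy": 6, "dz": 0, "rx": 0, "ry": 0, "rz": 0}, {"dx": 0, "dy": 9, "dz": 0, "rx": 0, "ry": 0, "rz": 0}, {"dx": 0, "dy": 12, "dz": 0, "rx": 0, "ry": 0, "rz": 0}, {"dx": 0, "dy": 15, "dz": 0, "rx": 0, "ry": 0, "rz": 0}, {"dx": 0, "dy": 18, "dz": 0, "rx": 0, "ry": 0, "rz": 0}, {"dx": 0, "dy": 20, "dz": 0, "rx": 0, "ry": 0, "rz": 0}, {"dx": 0, "dy": 20, "dz": 0, "rx": 0, "ry": 0, "rz": 0}])

```text
t: 10.87
eef_pos: [539.6, 4.8, 211.6]
tcp_rot: [-3.136, -0.002, 1.552]
ft_force: [-0.4, -0.5, -0.2]
opening: 0.006
```

```bash
python3 look.py s11; python3 g.py 565 4.5 22
```

```text
t 10.92 pos [539.4   4.8 211.5] tip z 21.5 rot [-3.1356e+00 -1.8000e-03  1.5525e+00] F [-0.1 -0.7 -0.4] op 0.01
inc [ 0.1 25.6 -0.6] rot [-0.06 -0.02  0.03]
```

View pics/s11.png

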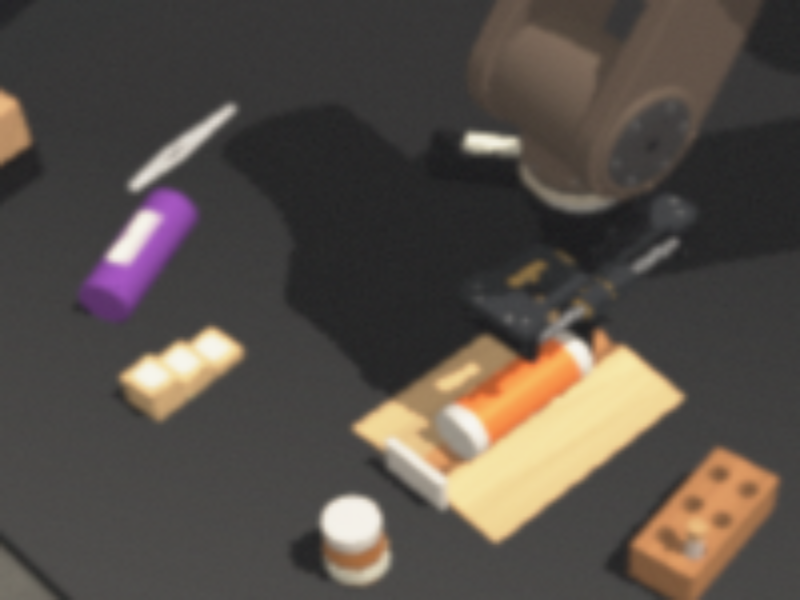

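Tube slides along the groove (far end now (463,433), white stop at (415,470)). Continuing.

Request:
play_rows(increments=[{"dx": 0, "dy": 3, "dz": 0, "rx": 0, "ry": 0, "rz": 0}, {"dx": 0, "dy": 6, "dz": 0, "rx": 0, "ry": 0, "rz": 0}, {"dx": 0, "dy": 9, "dz": 0, "rx": 0, "ry": 0, "rz": 0}, {"dx": 0, "dy": 12, "dz": 0, "rx": 0, "ry": 0, "rz": 0}, {"dx": 0, "dy": 15, "dz": 0, "rx": 0, "ry": 0, "rz": 0}, {"dx": 0, "dy": 18, "dz": 0, "rx": 0, "ry": 0, "rz": 0}, {"dx": 0, "dy": 21, "dz": 0, "rx": 0, "ry": 0, "rz": 0}, {"dx": 0, "dy": 23, "dz": 0, "rx": 0, "ry": 0, "rz": 0}])

```text
t: 11.58
eef_pos: [562.8, 4.4, 211.4]
tcp_rot: [-3.136, -0.002, 1.552]
ft_force: [-1.8, -0.2, 1.2]
opening: 0.001
```

Request:
play_rows(increments=[{"dx": 0, "dy": 1, "dz": 0, "rx": 0, "ry": 0, "rz": 0}, {"dx": 0, "dy": 2, "dz": 0, "rx": 0, "ry": 0, "rz": 0}, {"dx": 0, "dy": 3, "dz": 0, "rx": 0, "ry": 0, "rz": 0}, {"dx": 0, "dy": 4, "dz": 0, "rx": 0, "ry": 0, "rz": 0}, {"dx": 0, "dy": 4, "dz": 0, "rx": 0, "ry": 0, "rz": 0}])

```text
t: 12.0
eef_pos: [566.9, 4.3, 211.4]
tcp_rot: [-3.136, -0.002, 1.552]
ft_force: [-1.2, -0.3, -0.6]
opening: 0.004
```

```bash
python3 look.py s12; python3 g.py 565 4.5 22
```

```text
t 12.05 pos [566.9   4.3 211.4] tip z 21.4 rot [-3.1361e+00 -1.8000e-03  1.5525e+00] F [-0.4  0.3  0.2] op 0.0
inc [ 0.1 -1.9 -0.6] rot [-0.05 -0.02  0.03]
```

View pics/s12.png

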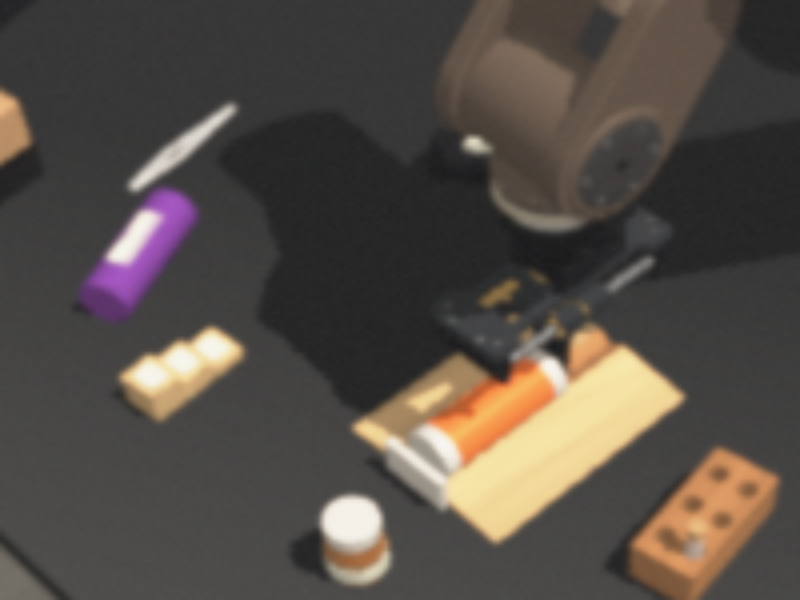

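A few mm of gap are left to the stop at (425,470). Fine steps, watching the force.

Request:
play_rows(increments=[{"dx": 0, "dy": 1, "dz": 0, "rx": 0, "ry": 0, "rz": 0}, {"dx": 0, "dy": 2, "dz": 0, "rx": 0, "ry": 0, "rz": 0}, {"dx": 0, "dy": 3, "dz": 0, "rx": 0, "ry": 0, "rz": 0}])

```text
t: 12.3
eef_pos: [570.0, 4.3, 211.4]
tcp_rot: [-3.136, -0.002, 1.552]
ft_force: [-1.0, -0.4, 1.2]
opening: 0.003
```

Request:
play_rows(increments=[{"dx": 0, "dy": 1, "dz": 0, "rx": 0, "ry": 0, "rz": 0}, {"dx": 0, "dy": 1.5, "dz": 0, "rx": 0, "ry": 0, "rz": 0}, {"dx": 0, "dy": 2, "dz": 0, "rx": 0, "ry": 0, "rz": 0}])

```text
t: 12.55
eef_pos: [572.0, 4.2, 211.4]
tcp_rot: [-3.136, -0.002, 1.553]
ft_force: [-1.1, -0.0, 2.0]
opening: 0.004
```

```bash
python3 look.py s13; python3 g.py
```

```text
t 12.6 pos [572.1   4.2 211.4] tip z 21.4 rot [-3.1360e+00 -1.8000e-03  1.5525e+00] F [-1.   0.   1.7] op 0.01
```

View pics/s13.png

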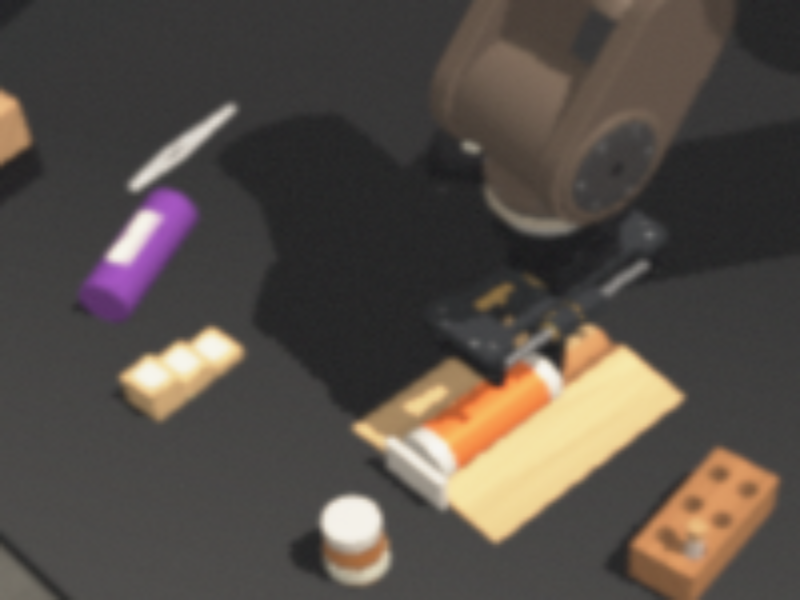

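Close to contact. 1 mm steps until the force in x jumps.

Request:
play_rows(increments=[{"dx": 0, "dy": 0.5, "dz": 0, "rx": 0, "ry": 0, "rz": 0}, {"dx": 0, "dy": 1, "dz": 0, "rx": 0, "ry": 0, "rz": 0}])

```text
t: 12.77
eef_pos: [573.1, 4.2, 211.3]
tcp_rot: [-3.136, -0.002, 1.552]
ft_force: [-1.4, -0.1, 1.9]
opening: 0.003
```

Request:
play_rows(increments=[{"dx": 0, "dy": 0.5, "dz": 0, "rx": 0, "ry": 0, "rz": 0}, {"dx": 0, "dy": 1, "dz": 0, "rx": 0, "ry": 0, "rz": 0}])

```text
t: 12.93
eef_pos: [574.1, 4.2, 211.4]
tcp_rot: [-3.136, -0.002, 1.552]
ft_force: [-1.3, -0.2, 1.2]
opening: 0.005
```

Request:
play_rows(increments=[{"dx": 0, "dy": 0.5, "dz": 0, "rx": 0, "ry": 0, "rz": 0}, {"dx": 0, "dy": 1, "dz": 0, "rx": 0, "ry": 0, "rz": 0}])

```text
t: 13.1
eef_pos: [575.2, 4.2, 211.4]
tcp_rot: [-3.136, -0.002, 1.552]
ft_force: [-1.8, 0.3, 1.7]
opening: 0.004
```

Request:
play_rows(increments=[{"dx": 0, "dy": 0.5, "dz": 0, "rx": 0, "ry": 0, "rz": 0}, {"dx": 0, "dy": 1, "dz": 0, "rx": 0, "ry": 0, "rz": 0}])

```text
t: 13.27
eef_pos: [575.9, 4.2, 211.3]
tcp_rot: [-3.135, -0.002, 1.552]
ft_force: [-6.6, -0.3, 4.2]
opening: 0.005
```

Request:
play_rows(increments=[{"dx": 0, "dy": 0.5, "dz": 0, "rx": 0, "ry": 0, "rz": 0}, {"dx": 0, "dy": 1, "dz": 0, "rx": 0, "ry": 0, "rz": 0}])

```text
t: 13.43
eef_pos: [576.3, 4.2, 211.3]
tcp_rot: [-3.132, -0.002, 1.553]
ft_force: [-8.3, -2.0, 7.2]
opening: 0.005
```

```bash
python3 - <<'E'
from h import *
c=viewer.read_camera("scene"); cv2.imwrite("pics/s14.png",cv2.resize(c["image"][155:225,210:300,::-1],None,fx=8,fy=8,interpolation=cv2.INTER_CUBIC))
E
python3 g.py
```

```text
t 13.48 pos [576.3   4.2 211.3] tip z 21.3 rot [-3.1321e+00 -2.0000e-03  1.5526e+00] F [-7.5 -0.2  5.7] op 0.0
```

View pics/s14.png

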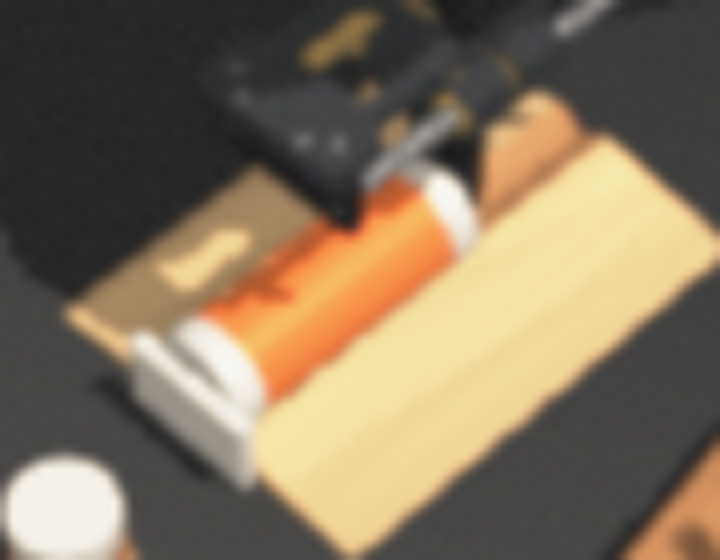

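The force rose to 8 N and the tool stopped: the tube is against the stop (end at (240,380) touching the plate). Back straight off, then up.

Request:
play_rows(increments=[{"dx": 0, "dy": -2, "dz": 0, "rx": 0, "ry": 0, "rz": 0}, {"dx": 0, "dy": -5, "dz": 0, "rx": 0, "ry": 0, "rz": 0}, {"dx": 0, "dy": -15, "dz": 0, "rx": 0, "ry": 0, "rz": 0}, {"dx": 0, "dy": -35, "dz": 0, "rx": 0, "ry": 0, "rz": 0}, {"dx": 0, "dy": -60, "dz": 0, "rx": 0, "ry": 0, "rz": 0}, {"dx": 0, "dy": -80, "dz": -20, "rx": 0, "ry": 0, "rz": 0}, {"dx": 0, "dy": -85, "dz": -55, "rx": 0, "ry": 0, "rz": 0}, {"dx": -20, "dy": -85, "dz": -90, "rx": 0, "ry": 0, "rz": 0}])

```text
t: 14.15
eef_pos: [490.3, -12.9, 302.4]
tcp_rot: [-3.129, -0.003, 1.554]
ft_force: [1.4, -0.5, 1.1]
opening: 0.005
```

Request:
play_rows(increments=[{"dx": -40, "dy": 0, "dz": -10, "rx": 0, "ry": 0, "rz": 0}, {"dx": -80, "dy": 0, "dz": -20, "rx": 0, "ry": 0, "rz": 0}, {"dx": -120, "dy": 0, "dz": -30, "rx": 0, "ry": 0, "rz": 0}, {"dx": -160, "dy": 0, "dz": -40, "rx": 0, "ry": 0, "rz": 0}, {"dx": -200, "dy": 0, "dz": -50, "rx": 0, "ry": 0, "rz": 0}, {"dx": -240, "dy": 0, "dz": -50, "rx": 0, "ry": 0, "rz": 0}, {"dx": -260, "dy": 0, "dz": -50, "rx": 0, "ry": 0, "rz": 0}, {"dx": -260, "dy": 0, "dz": -50, "rx": 0, "ry": 0, "rz": 0}])

```text
t: 14.82
eef_pos: [486.3, -276.7, 351.7]
tcp_rot: [-3.13, -0.001, 1.551]
ft_force: [-0.0, 0.9, -0.4]
opening: 0.009
```

```bash
python3 g.py
python3 - <<'E'
from h import *
c=viewer.read_camera("scene"); cv2.imwrite("pics/s15.png",cv2.resize(c["image"][155:225,210:300,::-1],None,fx=8,fy=8,interpolation=cv2.INTER_CUBIC))
t=viewer.read_camera("top"); cv2.imwrite("pics/t15.png",cv2.resize(t["image"][60:260,150:400,::-1],None,fx=3,fy=2.9,interpolation=cv2.INTER_CUBIC))
h=cv2.cvtColor(t["image"],cv2.COLOR_RGB2HSV).astype(int)
# expected tube outlines: centre 643.5 axis
a=np.array([np.cos(-.022),np.sin(-.022)]); o=np.array([618.5,3.6])
for s in(-35,85): 
    q=o+a*s; n=np.array([-a[1],a[0]])
    print(s,proj(t,[[*(q+22*n),28],[*q,50],[*(q-22*n),28]]).round(1).tolist())
E
```

```text
t 14.82 pos [ 486.3 -276.7  351.7] tip z 161.7 rot [-3.1303e+00 -1.2000e-03  1.5509e+00] F [-0.   0.9 -0.4] op 0.01
-35 [[259.6, 203.2], [267.0, 202.2], [274.1, 203.6]]
85 [[260.5, 165.0], [267.8, 163.4], [274.8, 165.3]]
```

View pics/s15.png

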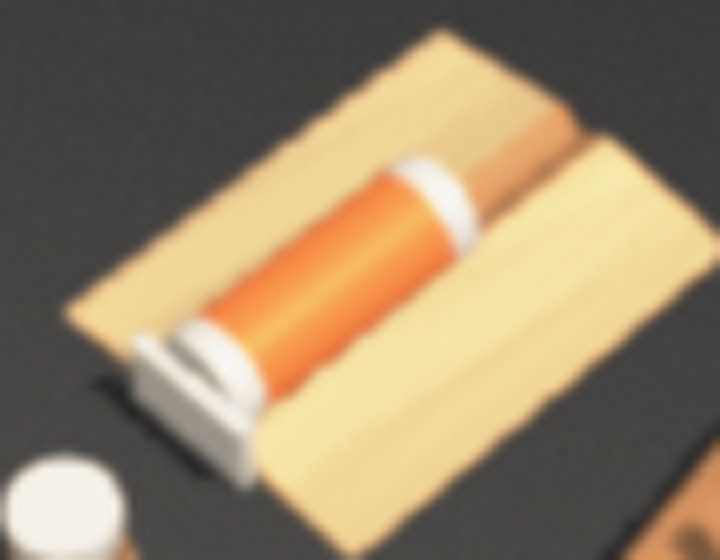

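View pics/t15.png

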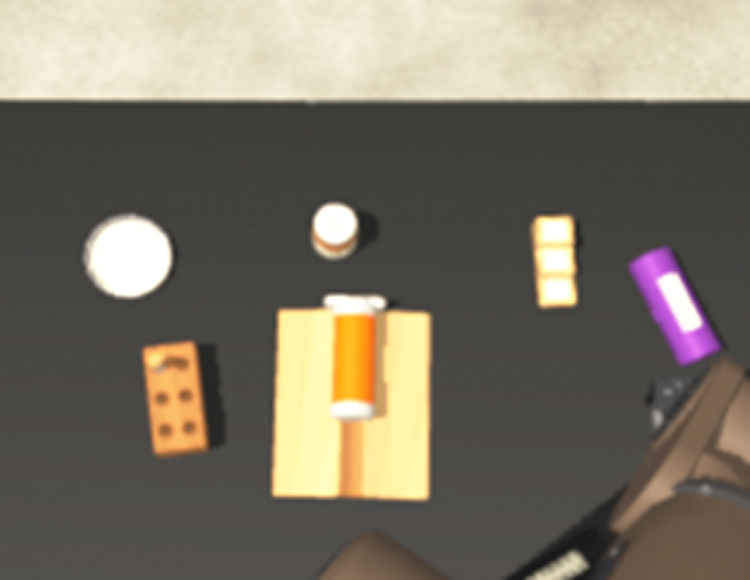

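Run:
```python
from h import *
t=viewer.read_camera("top"); b=t["image"][...,2].astype(float)
p=b[156:236,264:271].mean(1); print(156,p.astype(int).tolist())
def cr(lo,hi,thr):
    for v in range(lo,hi):
        a,c=p[v-156],p[v+1-156]
        if (a-thr)*(c-thr)<=0 and a!=c: return v+(thr-a)/(c-a)
v=cr(198,210,165); r=t["image"][...,0].astype(float)[:,264:271].mean(1); 
k=[i for i in range(220,238) if r[i]>150>=r[i+1]][0]; k+= (r[k]-150)/(r[k]-r[k+1])
print('tube near edge row',v,'rest near row',k,'x rest near',plane(t,(267,k),2.5)[0].round(1))
for z in(28,35,50): print(z,plane(t,(267,v),z)[0].round(1))
s=viewer.read_camera("scene"); h=s["image"]
# scene: near end silhouette, outer corner of band at (475,235)/8
for q in((440,160),(478,225)): print(plane(s,(210+q[0]/8,155+q[1]/8),28)[0].round(1))
a=np.array([np.cos(-.022),np.sin(-.022)]);o=np.array([618.5,5]); th=np.linspace(0,2*np.pi,9)
for sx in(-35,-38,85): 
    q=o+a*sx; P=[[q[0],q[1]+22*np.cos(x),28+22*np.sin(x)] for x in th]; print(sx,((proj(s,P)-[210,155])*8).round().tolist())
```

```text
156 [63, 64, 64, 63, 61, 102, 195, 247, 253, 252, 253, 234, 133, 45, 23, 25, 25, 26, 26, 26, 27, 26, 27, 28, 27, 28, 28, 28, 29, 28, 29, 29, 29, 29, 29, 30, 29, 30, 30, 27, 27, 76, 172, 241, 252, 251, 243, 205, 161, 128, 100, 94, 94, 94, 94, 94, 94, 95, 95, 96, 95, 95, 95, 95, 95, 95, 95, 95, 95, 95, 95, 95, 96, 95, 87, 76, 73, 73, 74, 75]
tube near edge row 203.92207792207793 rest near row 231.17062634989202 x rest near [501.6   3.5   2.5]
28 [582.    3.9  28. ]
35 [580.8   4.1  35. ]
50 [578.2   4.4  50. ]
[567.5  -6.9  28. ]
[580.6  25.2  28. ]
-35 [[478.0, 233.0], [465.0, 197.0], [435.0, 164.0], [405.0, 153.0], [393.0, 170.0], [405.0, 206.0], [435.0, 238.0], [465.0, 250.0], [478.0, 233.0]]
-38 [[483.0, 229.0], [471.0, 193.0], [441.0, 159.0], [411.0, 149.0], [399.0, 166.0], [411.0, 201.0], [441.0, 234.0], [471.0, 245.0], [483.0, 229.0]]
85 [[242.0, 419.0], [227.0, 383.0], [196.0, 348.0], [167.0, 335.0], [157.0, 351.0], [172.0, 386.0], [203.0, 420.0], [231.0, 434.0], [242.0, 419.0]]
```

```bash
python3 -c "
from cell import env; print(env.job_done())"
```

```text
the job is handed in; nothing more can be done
None
```

I rolled the orange tube with two spread fingertips along the bench and up the ramp, and it dropped into the V groove. It had turned more than once on the way. I then pushed its near end with the fingers shut until the force rose from about 1.5 N to about 8 N against the white stop. After that I backed off, raised the arm clear and handed the job in at about 15 s of the 56 s; no verdict was reported.

**Last checks:**
- **Position:** from the top camera, the tube's near end is about 80 mm from the rest's near edge. It should be 80 mm when the tube is against the stop. It looked centred in the groove and parallel to it.
- **Other things:** I compared these by eye only. The jar, vial block, step block and dish looked unmoved in the last pictures. The forceps looked unmoved in the last wide view during the end push. The wash bottle was outside the later pictures, but the arm never went near it.
- **Small disagreement:** the tool stopped about 4 mm further along than I had worked out from the finger thickness. I put this down to finger thickness and calibration, because the image measurement and the force jump both show the tube at the stop.

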